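# Turn the glass tray over under the wire shelf and close it up to its neighbour

### The job

The empty tray lies face down beside the stop strip, at the open right-hand side of the wire shelf. Tip it up on edge in the low space under the shelf and on over the strip, so that it lies face up under the shelf, then push it along, square and flush against the full tray further in, leaving no gap. Turn it there and not out in the open, do not bump the shelf, and leave the other things where they are.

Things in the scene. Friction and masses are not known exactly. Their poses are not given: they have to be found in the camera images.
- tray: Loose mint plastic tray, 140 (x) x 170 (y) x 28 mm, walls 4 mm, 0.2-0.4 kg. Origin: centre of its open rim plane; z points out through the closed bottom: up as it starts, face down on the table, 4-12 mm short of the strip, x as the strip's. The end walls at x=-70 and +70 mm have a hand-hold notch from the rim, 80 mm wide, mid-wall, 21 mm high: fingertips can reach in and lift.
- strip: Fixed aluminium stop strip on the table, 300 mm long (y), 12 mm wide (x), 5 mm high; it stops the tray's edge from sliding as the opposite edge is lifted. Origin: table level, mid length of the long face turned to the loose tray; x points from there in under the shelf to the neighbour, roughly to the robot's left. The brown paper under it is flat.
- shelf: Fixed open wire shelf on four thin legs, stock on its far part; same origin and axes as the strip. Wires' underside 180 mm above the table, top 188 mm. It covers x=-20 to +300 mm, y=-170 to +170 mm; legs 12 mm thick at these corners. Open on all sides.
- neighbour: Fixed tray of the same shape and size, face up, with cut green glass in it, under the far (left) part of the shelf, square to the strip (same axes as the strip). Origin: foot of the middle of its end wall facing the strip, at table level, 193 to 213 mm beyond the strip's origin. Butted, the loose tray's centre is 70 mm short of this origin.
- spool: Solder spool standing on the table, 64 mm across, 50 mm high; origin at the centre of its underside. A bystander between the loose tray and the robot.
- cup: Clear cup, 68 mm across, 40 mm high; origin at the centre of its underside. A bystander beyond the loose tray.
- jar: Jar, 52 mm across, 60 mm high; origin at the centre of its underside. A bystander beyond the shelf.
- block: Wooden block 90 x 35 x 30 mm; origin at the centre of its underside. A bystander beyond the shelf.
- redtray: Red divided tray 150 x 90 x 25 mm, a bystander off to one side; origin at the centre of its underside.
- star: Flat star ornament of green glass, 115 mm across, 6 mm thick, a bystander off to one side; origin at the centre of its underside.
- brush: Brush 160 mm long lying off to one side, a bystander.
There are look-alikes about, which are no part of the job. Leave any purple or yellow look-alike of the neighbour alone.

How it is judged (in metres and radians):
On the way, in this order (a step that is already met when the one before it is completed fails the run):
1. the tray is tipped up on edge at the strip, under the shelf (its centre at most 30 mm before the strip) (angle between tray's own z axis and vertical between 1.3 and 2.2 rad and x of tray in the frame of strip between -0.03 and 0.2 m and height (world z) of tray below 0.11 m).
2. the tray lies face up under the shelf, beyond the strip (angle between tray's own z axis and vertical above 3.09 rad and x of tray in the frame of strip above 0.06 m and height (world z) of tray below 0.04 m), for 0.1 s.
At the end, for the whole second after the job is handed in: The tray lies face up and flat on the table (within 0.05 rad) beyond the strip, at rest, its end wall against the neighbour's: gap at most 3.5 mm at the middle, square within 0.03 rad, sideways offset at most 40 mm (angle between tray's own z axis and vertical above 3.09 rad and height (world z) of tray below 0.0305 m and x of tray in the frame of neighbour between -0.0735 and -0.06 m and y of tray in the frame of neighbour between -0.04 and 0.04 m and angle between the x axis of tray and the x axis of neighbour, either way round below 0.03 rad and linear speed of tray below 0.01 m/s); the robot touches nothing.
It fails at once if the shelf is bumped by the robot or the tray (more than 5 N) (contact force between any of the arm, the fingers, tray and shelf above 5 N).
It fails at once if the tray is turned out in the open: stood on edge or face up with its centre more than 60 mm before the strip (angle between tray's own z axis and vertical above 1.3 rad and x of tray in the frame of strip below -0.06 m).
It fails at once if another thing is moved by more than 30 mm (distance of any of spool, cup, jar, block, redtray, star, brush from where it was at the start of the episode above 0.03 m).
It also fails if it takes over 64 s, if anything falls off the work surface, if the arm or the gripper's body presses on something with over 40 N, if the wrist force passes 120 N, or if a joint passes its speed limit or range.

### The arm

A 6-joint arm with a two-finger parallel gripper is mounted at the origin on the work surface. World frame = base frame: x ahead of the robot, y to its left, z up, the work surface at z = 0. Lengths are in m, angles in degrees, forces in N, time in s.
With the tool pointing down it reaches from about 0.4 to 0.825 m from the base axis. Payload 7 kg.
Tool frame: the origin (TCP) lies midway between the tips of the shut fingers; the grasp point (between the pads) lies 19 mm behind it; z points along the fingers, y is the direction in which the jaws open and shut (so a half turn about z gives the same grasp; the last joint's range is limited). The gripper opens to 88 mm and grips with 3 to 60 N. Pads are 19 mm wide; open, the fingers measure 130 mm over their backs; the gripper's body (78 mm by 193 mm) begins 47 mm behind the grasp point.
Start: joints at [82.34, 20.546, 0.682, 0, -70.136, -16.507], TCP at [0.276, 0.616, 0.227] pointing down, gripper open.
Joint ranges: [-176.03, 176.03], [-82.01, 121.73], [-58.28, 71.71], [-173.87, 95.51], [-174.79, -0.11], [-173.66, 173.66]. Speed limits (degrees/s): [136.94, 136.94, 172.46, 180, 180, 180].

### API

Orientations are given as a 3x3 rotation matrix whose columns are the frame's x, y, z axes.
In Python, from bench import bot, grab_frame, sign_off gives the robot as it stands. The module is installed in compiled form; this text tells all that it offers.
- The arm moves only by the tool move_arm, never from a script. Its argument "motion" is a list of rows, each an object with "gripper": the closure, from -1 (fully open) to 1 (shut); "delta_pos": the shift along the tool's x, y, z in cm, a list of three; "turn": the turn about the tool's z in rad. A call has 1 to 12 rows; each row is the pose to reach, as a shift and turn from the pose measured when the call began, along the tool's axes at that moment; what a row does not reach only later rows make up. A row lasts 1/8 s, in which the tool goes at most 62.5 mm and 10.7 degrees, less where a joint would pass 70% of its speed; a pose out of reach is approached as far as the arm can. A call with a gripper value outside its range is refused whole. The fingers move at their own pace and stop on an object; "newtons" is the grip in N (left out, the last holds). Time passes only in rows, so rows that repeat a pose let the fingers close. It gives the time, the measured TCP pose, the force and the opening at its end, in the units of the state.
- bot.get_obs(): the state, without advancing time (a new reading comes with each control period).
- grab_frame(name): name is "scene" or "top"; returns a dict with "image" (480x640x3 uint8, red, green, blue), "fov_y" (degrees; the focal length in pixels is half the picture's height over the tangent of half this angle, whatever the lens; pixels are square), "cx", "cy" (the principal point, pixels), "eye" and "orientation" of the camera in the world. Camera axes: x right, y down, z forward; pixel columns grow to the right and rows downward; lengths in m; the calibration is good to about 2 mm. A picture is of the moment at which its call begins. There is no depth.
- sign_off(): hands the job in, once; it reports no verdict.
The state is a dict: "t": time; "qpos": joint angles; "joint_velocities": joint speeds; "effort": joint torques, N m; "eef_pos": TCP position; "orientation": TCP orientation; "contact_force": force on the tool from outside, world axes, zero at the start; "ft_torque": the same for the moment, N m; "gripper_width": finger opening in m.
Only numpy, scipy, OpenCV 4.12 (cv2) and the standard library are available. Lean on these libraries where they do the work, as an engineer would, in place of code of your own. Each camera call takes 0.05 s, during which the arm holds its last target. There are 200 camera calls.

## Working session

There is one attempt and no reset: what is moved stays moved. The work goes in short steps, Python scripts to look and compute and a tool call to move; the robot and the scene stay as the last step left them, time stands still between calls to the robot, and variables do not carry over. Pictures are saved under pics/ and viewed, about 8 in all and at most 12, crops included, and the job is handed in when it is done.

Besides the shell and the picture viewer there is one more tool, called after "Call:" as name(argument=value, ...), one argument or row to a line, values as JSON. move_arm: Moves the arm, as the interface text tells. Its arguments: {"type":"object","properties":{"motion":{"type":"array","items":{"type":"object","properties":{"gripper":{"type":"number"},"delta_pos":{"type":"array","items":{"type":"number"}},"turn":{"type":"number"}}}},"newtons":{"type":"number"}},"required":["motion"]}

```bash
mkdir -p pics; cat > h.py <<'E'
import numpy as np, cv2
from bench import bot, grab_frame, sign_off
def snap(n,f=None):
    d=grab_frame(n); 
    if f: cv2.imwrite('pics/'+f,d['image'][:,:,::-1])
    return d
def ray(d,u,v,z):
    f=240/np.tan(np.radians(d['fov_y'])/2)
    R=np.array(d['orientation']); e=np.array(d['eye'])
    w=R@np.array([(u-d['cx'])/f,(v-d['cy'])/f,1.])
    return e+w*(z-e[2])/w[2]
def proj(d,p):
    f=240/np.tan(np.radians(d['fov_y'])/2)
    c=np.array(d['orientation']).T@(np.array(p)-np.array(d['eye']))
    return d['cx']+f*c[0]/c[2], d['cy']+f*c[1]/c[2]
E
python3 - <<'E'
from h import *
for n in('scene','top'):
    d=snap(n,n+'0.png'); print(n,{k:np.round(d[k],4).tolist() for k in d if k!='image'})
o=bot.get_obs(); print(o)
E
```

```text
scene {'fov_y': 48.6276, 'cx': 321.1011, 'cy': 244.0475, 'eye': [1.5076, 0.3821, 0.7119], 'orientation': [[-0.3853, 0.4718, -0.793], [0.9227, 0.2067, -0.3254], [0.0104, -0.8571, -0.515]]}
top {'fov_y': 50.009, 'cx': 322.0268, 'cy': 250.7326, 'eye': [0.426, -0.0218, 1.1906], 'orientation': [[0.0215, -0.9982, 0.056], [-0.9996, -0.0225, -0.0163], [0.0175, -0.0556, -0.9983]]}
{'t': 0.1, 'qpos': array([ 8.23397847e+01,  2.05881499e+01,  6.38367988e-01, -1.65786513e-02,
       -7.01332901e+01, -1.65059761e+01]), 'joint_velocities': array([ 0.00477661, -0.10683038,  0.08474486,  0.08789114,  0.07211669,
       -0.0123728 ]), 'effort': array([-9.53299823e-04, -5.84162629e+01,  2.93749630e+01,  7.01538831e+00,
        1.01461881e-02, -4.21699770e-05]), 'eef_pos': array([0.27619888, 0.61544014, 0.22570578]), 'orientation': array([[ 9.12321536e-01, -4.09474299e-01, -4.62967328e-04],
       [-4.09474532e-01, -9.12320473e-01, -1.40065326e-03],
       [ 1.51156941e-04,  1.46741946e-03, -9.99998912e-01]]), 'contact_force': array([-0.54701427,  0.32462835, -0.40291613]), 'ft_torque': array([-0.03010528,  0.03280475,  0.02674822]), 'gripper_width': 0.08762747538725614}
```

View pics/scene0.png

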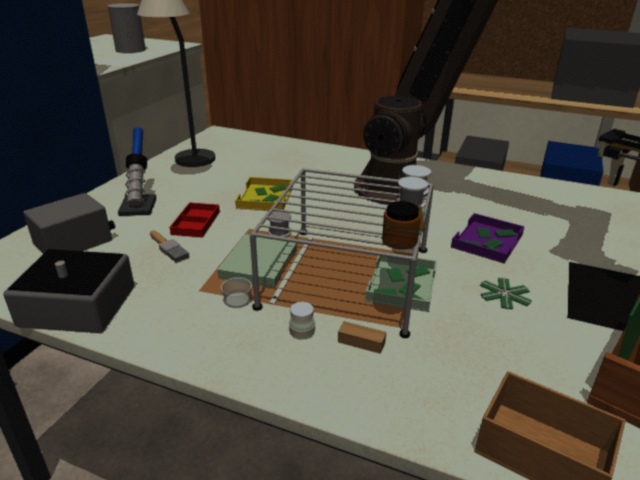

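View pics/top0.png

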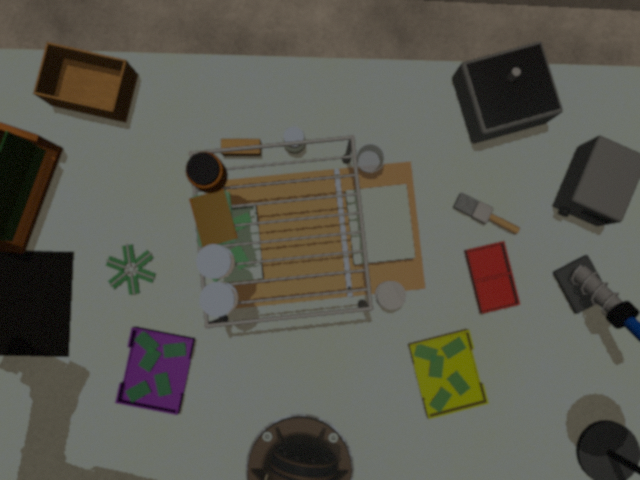

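The loose mint tray is at top px (385,225), right of the strip (345,240). The neighbour is the green tray under the shelf at (235,245). The purple (157,370) and yellow (447,372) trays are look-alikes. The tool points down, and with the shelf only 180 mm high it must be tilted to work under it. I'll measure now, and use the free space on the left to see what the arm does at the limit of its reach.

```bash
python3 - <<'E'
from h import *
d=snap('top')
im=d['image']; hsv=cv2.cvtColor(im,cv2.COLOR_RGB2HSV)
for p in[(385,225),(345,240),(150,60),(410,280),(250,245),(300,220),(394,190),(450,230)]: print(p,im[p[1],p[0]],hsv[p[1],p[0]])
for p,z in[((390,295),.05),((370,158),.04),((339,170),.005),((349,296),.005),((353,187),.028),((407,184),.028),((413,261),.028),((257,206),.028),((262,283),.028),((354,137),.188),((369,305),.188),((290,135),.06),((240,146),.03),((490,277),.025),((130,268),.005)]: print(p,ray(d,*p,z).round(3))
c=im[120:340,180:440]; cv2.imwrite('pics/crop1.png',cv2.convertScaleAbs(cv2.resize(c,None,fx=3,fy=2.7,interpolation=cv2.INTER_CUBIC)[:,:,::-1],alpha=1.3))
E
```

```text
(385, 225) [109 112 103] [ 40  20 112]
(345, 240) [95 93 89] [20 16 95]
(150, 60) [108 113 105] [ 49  18 113]
(410, 280) [109  86  55] [ 17 126 109]
(250, 245) [76 82 70] [45 37 82]
(300, 220) [102  88  65] [ 19  93 102]
(394, 190) [110 114 102] [ 40  27 114]
(450, 230) [109 113 107] [ 50  14 113]
(390, 295) [ 0.395 -0.193  0.05 ]
(370, 158) [ 0.703 -0.145  0.04 ]
(339, 170) [ 0.682 -0.077  0.005]
(349, 296) [ 0.39  -0.105  0.005]
(353, 187) [ 0.638 -0.108  0.028]
(407, 184) [ 0.648 -0.232  0.028]
(413, 261) [ 0.473 -0.248  0.028]
(257, 206) [0.59  0.109 0.028]
(262, 283) [0.415 0.093 0.028]
(354, 137) [ 0.709 -0.097  0.188]
(369, 305) [ 0.379 -0.132  0.188]
(290, 135) [0.746 0.037 0.06 ]
(240, 146) [0.726 0.151 0.03 ]
(490, 277) [ 0.44  -0.424  0.025]
(130, 268) [0.443 0.397 0.005]
```

View pics/crop1.png

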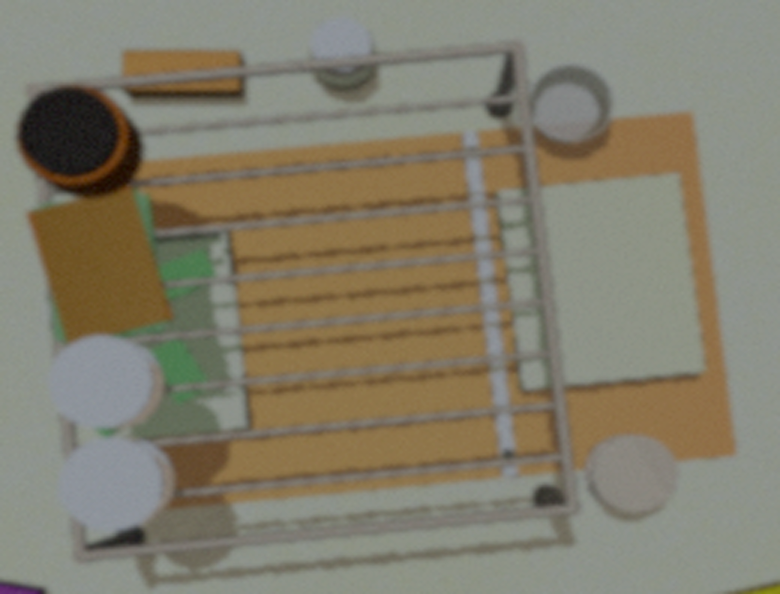

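Call:
move_arm(
  motion=[
    {"gripper": 1,"delta_pos": [-6,-1,-3],"turn": 0},
    {"gripper": 1,"delta_pos": [-12,-2,-6],"turn": 0},
    {"gripper": 1,"delta_pos": [-18,-3,-10],"turn": 0},
    {"gripper": 1,"delta_pos": [-22,-4,-10],"turn": 0},
    {"gripper": 1,"delta_pos": [-22,-4,-10],"turn": 0},
  ],
)

```text
t: 0.78
eef_pos: [0.088, 0.7442, 0.3249]
orientation: [[0.914, -0.406, -0.001], [-0.406, -0.914, -0.001], [-0.0, 0.002, -1.0]]
contact_force: [1.0, -0.2, -0.4]
gripper_width: 0.0436
```

The crop shows the strip at about crop px (490,300), the loose tray face down at (620,280), the neighbour's end wall at (235,330), and wires running along shelf x. The strip yaw is about 95.4°. Next I'll push past the reach limit in free space to see whether the tool tilts.

Call:
move_arm(
  motion=[
    {"gripper": 1,"delta_pos": [-2,-5,0],"turn": 0},
    {"gripper": 1,"delta_pos": [-4,-10,0],"turn": 0},
    {"gripper": 1,"delta_pos": [-7,-15,0],"turn": 0},
    {"gripper": 1,"delta_pos": [-9,-20,0],"turn": 0},
    {"gripper": 1,"delta_pos": [-11,-25,0],"turn": 0},
  ],
)

```text
t: 1.4
eef_pos: [0.0855, 0.9666, 0.2853]
orientation: [[0.914, -0.406, 0.008], [-0.406, -0.914, 0.02], [-0.001, -0.022, -1.0]]
contact_force: [-0.5, 1.0, -1.8]
gripper_width: 0.0007
```

```bash
python3 - <<'E'
from h import *
o=bot.get_obs(); print(o['qpos'].round(2),o['eef_pos'].round(3),o['orientation'].round(3).tolist(),o['t'])
E
```

```text
[  96.59   55.67   71.07    0.63 -104.3   -30.38] [0.085 0.967 0.285] [[0.914, -0.406, 0.008], [-0.406, -0.914, 0.02], [-0.001, -0.022, -1.0]] 1.4
```

Call:
move_arm(
  motion=[
    {"gripper": 1,"delta_pos": [-6,-14,-20],"turn": 0},
    {"gripper": 1,"delta_pos": [-20,-46,-50],"turn": 0},
    {"gripper": 1,"delta_pos": [-20,-46,-50],"turn": 0},
    {"gripper": 1,"delta_pos": [-20,-46,-50],"turn": 0},
  ],
)

```text
t: 1.9
eef_pos: [0.072, 0.9485, 0.3682]
orientation: [[0.914, -0.405, 0.018], [-0.405, -0.911, 0.08], [-0.016, -0.081, -0.997]]
contact_force: [0.6, -0.1, 0.2]
gripper_width: 0.0003
```

```bash
cat > s.py <<'E'
from h import *
o=bot.get_obs(); print(o['qpos'].round(2),o['eef_pos'].round(3),o['orientation'].round(3).tolist(),o['t'],o['contact_force'].round(1))
E
python3 s.py
```

```text
[  97.96   51.12   71.71    1.74 -106.16  -31.36] [0.072 0.949 0.368] [[0.914, -0.405, 0.018], [-0.405, -0.911, 0.08], [-0.016, -0.081, -0.997]] 1.9 [ 0.6 -0.1  0.2]
```

Call:
move_arm(
  motion=[
    {"gripper": 1,"delta_pos": [-20,-46,-50],"turn": 0},
  ],
)

```text
t: 2.02
eef_pos: [0.069, 0.9531, 0.3892]
orientation: [[0.914, -0.404, 0.025], [-0.404, -0.907, 0.121], [-0.026, -0.121, -0.992]]
contact_force: [0.6, -1.0, -0.7]
gripper_width: 0.0006
```

Call:
move_arm(
  motion=[
    {"gripper": 1,"delta_pos": [-20,-46,-50],"turn": 0},
  ],
)

```text
t: 2.15
eef_pos: [0.0659, 0.9555, 0.4162]
orientation: [[0.915, -0.403, 0.033], [-0.403, -0.9, 0.166], [-0.037, -0.166, -0.985]]
contact_force: [-0.3, 0.1, 0.5]
gripper_width: 0.0003
```

Call:
move_arm(
  motion=[
    {"gripper": 1,"delta_pos": [-20,-46,-50],"turn": 0},
  ],
)

```text
t: 2.28
eef_pos: [0.0624, 0.957, 0.443]
orientation: [[0.915, -0.401, 0.041], [-0.401, -0.892, 0.21], [-0.048, -0.208, -0.977]]
contact_force: [0.8, 0.4, -0.0]
gripper_width: 0.0007
```

Call:
move_arm(
  motion=[
    {"gripper": 1,"delta_pos": [-20,-46,-50],"turn": 0},
    {"gripper": 1,"delta_pos": [-20,-46,-50],"turn": 0},
    {"gripper": 1,"delta_pos": [-20,-46,-50],"turn": 0},
    {"gripper": 1,"delta_pos": [-20,-46,-50],"turn": 0},
    {"gripper": 1,"delta_pos": [-20,-46,-50],"turn": 0},
    {"gripper": 1,"delta_pos": [-20,-46,-50],"turn": 0},
  ],
)

```text
t: 3.02
eef_pos: [0.0442, 0.916, 0.531]
orientation: [[0.916, -0.399, 0.05], [-0.397, -0.879, 0.265], [-0.062, -0.263, -0.963]]
contact_force: [-0.1, 0.3, 0.3]
gripper_width: 0.0007
```

```bash
python3 s.py
```

```text
[ 101.73   41.85   71.65    6.12 -105.19  -33.3 ] [0.044 0.916 0.531] [[0.916, -0.399, 0.05], [-0.397, -0.879, 0.265], [-0.062, -0.263, -0.963]] 3.025 [-0.1  0.3  0.3]
```

Single-row calls past the reach limit tilt the tool by about 0.04 rad each. I'll keep going until the pitch is about 30° below horizontal, pointing along shelf +x.

Call:
move_arm(
  motion=[
    {"gripper": 1,"delta_pos": [-37,-37,-8],"turn": 0},
  ],
)

```text
t: 3.15
eef_pos: [0.023, 0.9371, 0.531]
orientation: [[0.915, -0.399, 0.056], [-0.396, -0.865, 0.307], [-0.074, -0.303, -0.95]]
contact_force: [-0.3, 0.6, -0.1]
gripper_width: 0.0004
```

Call:
move_arm(
  motion=[
    {"gripper": 1,"delta_pos": [-37,-37,-8],"turn": 0},
  ],
)

```text
t: 3.28
eef_pos: [-0.0017, 0.9593, 0.5273]
orientation: [[0.916, -0.398, 0.06], [-0.393, -0.852, 0.345], [-0.085, -0.339, -0.937]]
contact_force: [0.4, 0.4, -0.4]
gripper_width: 0.0007
```

Call:
move_arm(
  motion=[
    {"gripper": 1,"delta_pos": [-37,-37,-4],"turn": 0},
  ],
)

```text
t: 3.4
eef_pos: [-0.0239, 0.9808, 0.5247]
orientation: [[0.916, -0.395, 0.064], [-0.388, -0.838, 0.384], [-0.098, -0.376, -0.921]]
contact_force: [0.7, 0.5, 0.2]
gripper_width: 0.0002
```

Call:
move_arm(
  motion=[
    {"gripper": 1,"delta_pos": [-37,-37,-4],"turn": 0},
  ],
)

```text
t: 3.52
eef_pos: [-0.0453, 1.0009, 0.5233]
orientation: [[0.917, -0.393, 0.066], [-0.382, -0.822, 0.422], [-0.111, -0.412, -0.904]]
contact_force: [-0.2, -0.6, -0.0]
gripper_width: 0.0006
```

Call:
move_arm(
  motion=[
    {"gripper": 1,"delta_pos": [-37,-37,0],"turn": 0},
  ],
)

```text
t: 3.65
eef_pos: [-0.0656, 1.0214, 0.5216]
orientation: [[0.918, -0.39, 0.068], [-0.375, -0.804, 0.46], [-0.125, -0.448, -0.885]]
contact_force: [0.5, 0.1, 0.1]
gripper_width: 0.0001
```

Call:
move_arm(
  motion=[
    {"gripper": 1,"delta_pos": [-37,-37,0],"turn": 0},
  ],
)

```text
t: 3.78
eef_pos: [-0.0854, 1.0407, 0.5209]
orientation: [[0.92, -0.387, 0.068], [-0.368, -0.785, 0.498], [-0.139, -0.483, -0.864]]
contact_force: [0.4, -0.1, -1.0]
gripper_width: 0.0001
```

```bash
python3 s.py
```

```text
[109.97  46.69  71.62  13.57 -87.77 -41.07] [-0.085  1.041  0.521] [[0.92, -0.387, 0.068], [-0.368, -0.785, 0.498], [-0.139, -0.483, -0.864]] 3.775 [ 0.4 -0.1 -1. ]
```

Call:
move_arm(
  motion=[
    {"gripper": 1,"delta_pos": [-37,-35,6],"turn": 0},
  ],
)

```text
t: 3.9
eef_pos: [-0.1055, 1.0615, 0.5183]
orientation: [[0.921, -0.384, 0.068], [-0.359, -0.765, 0.536], [-0.154, -0.518, -0.842]]
contact_force: [0.1, 0.7, -0.4]
gripper_width: 0.0006
```

Call:
move_arm(
  motion=[
    {"gripper": 1,"delta_pos": [-38,-34,7],"turn": 0},
  ],
)

```text
t: 4.03
eef_pos: [-0.1266, 1.0815, 0.515]
orientation: [[0.922, -0.381, 0.067], [-0.349, -0.743, 0.571], [-0.168, -0.55, -0.818]]
contact_force: [0.4, -0.5, 0.9]
gripper_width: 0.0002
```

Call:
move_arm(
  motion=[
    {"gripper": 1,"delta_pos": [-38,-34,8],"turn": 0},
  ],
)

```text
t: 4.15
eef_pos: [-0.147, 1.1, 0.5134]
orientation: [[0.923, -0.379, 0.064], [-0.337, -0.72, 0.606], [-0.183, -0.581, -0.793]]
contact_force: [-0.3, -0.2, -0.8]
gripper_width: 0.0006
```

Call:
move_arm(
  motion=[
    {"gripper": 1,"delta_pos": [-38,-34,8],"turn": 0},
  ],
)

```text
t: 4.28
eef_pos: [-0.1667, 1.1168, 0.514]
orientation: [[0.925, -0.376, 0.061], [-0.325, -0.696, 0.64], [-0.198, -0.612, -0.766]]
contact_force: [0.2, -0.1, 0.1]
gripper_width: 0.0005
```

Call:
move_arm(
  motion=[
    {"gripper": 1,"delta_pos": [-38,-34,8],"turn": 0},
  ],
)

```text
t: 4.4
eef_pos: [-0.1859, 1.1316, 0.517]
orientation: [[0.926, -0.373, 0.057], [-0.312, -0.67, 0.673], [-0.213, -0.641, -0.737]]
contact_force: [0.2, -0.7, -0.5]
gripper_width: 0.0005
```

Call:
move_arm(
  motion=[
    {"gripper": 1,"delta_pos": [-38,-34,8],"turn": 0},
  ],
)

```text
t: 4.53
eef_pos: [-0.2046, 1.1447, 0.5223]
orientation: [[0.927, -0.371, 0.052], [-0.297, -0.644, 0.705], [-0.228, -0.67, -0.707]]
contact_force: [-0.2, -0.1, 0.8]
gripper_width: 0.0003
```

Call:
move_arm(
  motion=[
    {"gripper": 1,"delta_pos": [-38,-34,8],"turn": 0},
  ],
)

```text
t: 4.65
eef_pos: [-0.2228, 1.156, 0.5297]
orientation: [[0.929, -0.368, 0.047], [-0.281, -0.616, 0.736], [-0.242, -0.697, -0.675]]
contact_force: [-0.5, 0.3, -0.4]
gripper_width: 0.0003
```

```bash
python3 s.py
```

```text
[116.46  52.79  71.62  23.63 -67.31 -50.13] [-0.223  1.156  0.53 ] [[0.929, -0.368, 0.047], [-0.281, -0.616, 0.736], [-0.242, -0.697, -0.675]] 4.65 [-0.5  0.3 -0.4]
```

Call:
move_arm(
  motion=[
    {"gripper": 1,"delta_pos": [-42,-30,8],"turn": 0},
  ],
)

```text
t: 4.78
eef_pos: [-0.2458, 1.1646, 0.5379]
orientation: [[0.929, -0.367, 0.041], [-0.266, -0.588, 0.764], [-0.256, -0.721, -0.644]]
contact_force: [0.1, 1.0, 0.7]
gripper_width: 0.0006
```

Call:
move_arm(
  motion=[
    {"gripper": 1,"delta_pos": [-42,-30,8],"turn": 0},
  ],
)

```text
t: 4.9
eef_pos: [-0.2694, 1.1715, 0.5471]
orientation: [[0.93, -0.365, 0.034], [-0.248, -0.559, 0.791], [-0.27, -0.744, -0.611]]
contact_force: [0.6, 0.3, -0.2]
gripper_width: 0.0003
```

Call:
move_arm(
  motion=[
    {"gripper": 1,"delta_pos": [-42,-30,8],"turn": 0},
  ],
)

```text
t: 5.03
eef_pos: [-0.292, 1.1766, 0.5582]
orientation: [[0.931, -0.364, 0.026], [-0.23, -0.531, 0.816], [-0.283, -0.766, -0.578]]
contact_force: [-0.1, 0.4, 0.1]
gripper_width: 0.0003
```

Call:
move_arm(
  motion=[
    {"gripper": 1,"delta_pos": [-42,-30,8],"turn": 0},
  ],
)

```text
t: 5.15
eef_pos: [-0.3138, 1.18, 0.5714]
orientation: [[0.932, -0.362, 0.017], [-0.21, -0.501, 0.839], [-0.296, -0.786, -0.543]]
contact_force: [-0.7, -0.1, -0.7]
gripper_width: 0.0003
```

Call:
move_arm(
  motion=[
    {"gripper": 1,"delta_pos": [-42,-30,8],"turn": 0},
  ],
)

```text
t: 5.28
eef_pos: [-0.3352, 1.1817, 0.5869]
orientation: [[0.932, -0.362, 0.007], [-0.189, -0.471, 0.862], [-0.309, -0.805, -0.507]]
contact_force: [0.5, 1.1, 0.1]
gripper_width: 0.0002
```

Call:
move_arm(
  motion=[
    {"gripper": 1,"delta_pos": [-42,-30,8],"turn": 0},
  ],
)

```text
t: 5.4
eef_pos: [-0.3561, 1.1818, 0.6038]
orientation: [[0.932, -0.362, -0.004], [-0.167, -0.44, 0.882], [-0.321, -0.822, -0.471]]
contact_force: [-0.5, -0.4, 1.0]
gripper_width: 0.0004
```

```bash
python3 s.py
```

```text
[122.49  55.08  71.65  35.35 -54.48 -60.25] [-0.356  1.182  0.604] [[0.932, -0.362, -0.004], [-0.167, -0.44, 0.882], [-0.321, -0.822, -0.471]] 5.4 [-0.5 -0.4  1. ]
```

Call:
move_arm(
  motion=[
    {"gripper": 1,"delta_pos": [-40,22,18],"turn": 0},
  ],
)

```text
t: 5.52
eef_pos: [-0.4038, 1.1845, 0.5863]
orientation: [[0.931, -0.366, -0.008], [-0.158, -0.421, 0.893], [-0.33, -0.83, -0.45]]
contact_force: [0.5, -0.3, 0.0]
gripper_width: 0.0006
```

Call:
move_arm(
  motion=[
    {"gripper": 1,"delta_pos": [-40,22,18],"turn": 0},
  ],
)

```text
t: 5.65
eef_pos: [-0.4587, 1.1874, 0.5552]
orientation: [[0.93, -0.367, -0.014], [-0.147, -0.407, 0.902], [-0.337, -0.836, -0.432]]
contact_force: [-0.4, 0.4, 0.1]
gripper_width: 0.0002
```

Call:
move_arm(
  motion=[
    {"gripper": 1,"delta_pos": [-40,22,18],"turn": 0},
  ],
)

```text
t: 5.78
eef_pos: [-0.5087, 1.187, 0.527]
orientation: [[0.93, -0.367, -0.024], [-0.132, -0.394, 0.91], [-0.344, -0.843, -0.414]]
contact_force: [0.1, 0.5, 0.4]
gripper_width: 0.0004
```

```bash
python3 s.py
```

```text
[128.43  62.7   71.64  46.3  -49.13 -73.89] [-0.509  1.187  0.527] [[0.93, -0.367, -0.024], [-0.132, -0.394, 0.91], [-0.344, -0.843, -0.414]] 5.775 [0.1 0.5 0.4]
```

Call:
move_arm(
  motion=[
    {"gripper": 1,"delta_pos": [5,0,-3.5],"turn": 0.1},
    {"gripper": 1,"delta_pos": [10,-1,-7],"turn": 0.2},
    {"gripper": 1,"delta_pos": [15,-1.5,-10],"turn": 0.3},
    {"gripper": 1,"delta_pos": [20,-2,-14],"turn": 0.4},
    {"gripper": 1,"delta_pos": [25,-3,-17],"turn": 0.5},
    {"gripper": 1,"delta_pos": [30,-3,-20],"turn": 0.6},
    {"gripper": 1,"delta_pos": [35,-4,-24],"turn": 0.7},
    {"gripper": 1,"delta_pos": [40,-4,-27],"turn": 0.8},
    {"gripper": 1,"delta_pos": [45,-5,-31],"turn": 0.9},
    {"gripper": 1,"delta_pos": [50,-6,-34],"turn": 1.0},
    {"gripper": 1,"delta_pos": [56,-6,-38],"turn": 1.1},
    {"gripper": 1,"delta_pos": [62,-7,-42],"turn": 1.18},
  ],
)

```text
t: 7.28
eef_pos: [0.0161, 0.8186, 0.5912]
orientation: [[0.02, -1.0, -0.0], [-0.451, -0.009, 0.893], [-0.892, -0.018, -0.451]]
contact_force: [0.7, 0.4, 2.1]
gripper_width: 0.0005
```

```bash
python3 s.py
```

```text
[ 9.0170e+01 -1.7900e+00 -2.8580e+01  8.4720e+01 -1.4000e-01 -1.7365e+02] [0.016 0.819 0.591] [[0.02, -1.0, -0.0], [-0.451, -0.009, 0.893], [-0.892, -0.018, -0.451]] 7.275 [0.7 0.4 2.1]
```

Call:
move_arm(
  motion=[
    {"gripper": 1,"delta_pos": [-3,2,3],"turn": 0},
    {"gripper": 1,"delta_pos": [-6,5,6],"turn": 0},
    {"gripper": 1,"delta_pos": [-9,8,10],"turn": 0},
    {"gripper": 1,"delta_pos": [-12,11,14],"turn": 0},
    {"gripper": 1,"delta_pos": [-16,15,20],"turn": 0},
    {"gripper": 1,"delta_pos": [-16,15,20],"turn": 0},
  ],
)

```text
t: 8.02
eef_pos: [-0.1411, 1.0705, 0.6385]
orientation: [[0.022, -1.0, -0.002], [-0.452, -0.012, 0.892], [-0.892, -0.018, -0.452]]
contact_force: [-0.6, 0.4, 0.5]
gripper_width: 0.0005
```

```bash
python3 s.py
```

```text
[ 111.37   25.16   16.85   44.6   -27.36 -139.99] [-0.141  1.07   0.639] [[0.022, -1.0, -0.002], [-0.452, -0.012, 0.892], [-0.892, -0.018, -0.452]] 8.025 [-0.6  0.4  0.5]
```

Call:
move_arm(
  motion=[
    {"gripper": 1,"delta_pos": [0,-5,-1],"turn": 0},
    {"gripper": 1,"delta_pos": [1,-10,-2],"turn": 0},
    {"gripper": 1,"delta_pos": [2,-15,-3],"turn": 0},
    {"gripper": 1,"delta_pos": [3,-20,-4],"turn": 0},
    {"gripper": 1,"delta_pos": [3,-25,-5],"turn": 0},
    {"gripper": 1,"delta_pos": [4,-30,-6],"turn": 0},
    {"gripper": 1,"delta_pos": [4,-35,-7],"turn": 0},
    {"gripper": 1,"delta_pos": [5,-40,-8],"turn": 0},
    {"gripper": 1,"delta_pos": [6,-45,-10],"turn": 0},
    {"gripper": 1,"delta_pos": [6,-50,-11],"turn": 0},
  ],
)

```text
t: 9.28
eef_pos: [0.3617, 0.9499, 0.6466]
orientation: [[0.023, -1.0, -0.002], [-0.45, -0.012, 0.893], [-0.893, -0.02, -0.45]]
contact_force: [0.4, 1.2, 0.8]
gripper_width: 0.0003
```

```bash
python3 s.py
```

```text
[ 74.02  21.83  37.35 -20.46 -45.05 -66.58] [0.362 0.95  0.647] [[0.023, -1.0, -0.002], [-0.45, -0.012, 0.893], [-0.893, -0.02, -0.45]] 9.275 [0.4 1.2 0.8]
```

Call:
move_arm(
  motion=[
    {"gripper": 1,"delta_pos": [3,-2,-5],"turn": 0},
    {"gripper": 1,"delta_pos": [6,-4,-10],"turn": 0},
    {"gripper": 1,"delta_pos": [9,-6,-15],"turn": 0},
    {"gripper": 1,"delta_pos": [12,-8,-19],"turn": 0},
    {"gripper": 1,"delta_pos": [15,-10,-24],"turn": 0},
    {"gripper": 1,"delta_pos": [18,-12,-29],"turn": 0},
    {"gripper": 1,"delta_pos": [21,-14,-33],"turn": 0},
    {"gripper": 1,"delta_pos": [24,-16,-38],"turn": 0},
    {"gripper": 1,"delta_pos": [27,-18,-43],"turn": 0},
    {"gripper": 1,"delta_pos": [30,-19,-47],"turn": 0},
  ],
)

```text
t: 10.52
eef_pos: [0.5601, 0.3949, 0.5946]
orientation: [[0.023, -1.0, 0.001], [-0.45, -0.01, 0.893], [-0.893, -0.021, -0.45]]
contact_force: [0.4, 0.6, 0.4]
gripper_width: 0.0007
```

```bash
python3 s.py
```

```text
[ 15.72   6.01  21.93 -59.81 -83.68 -20.03] [0.56  0.395 0.595] [[0.023, -1.0, 0.001], [-0.45, -0.01, 0.893], [-0.893, -0.021, -0.45]] 10.525 [0.4 0.6 0.4]
```

Call:
move_arm(
  motion=[
    {"gripper": 1,"delta_pos": [3,0,-5],"turn": 0},
    {"gripper": 1,"delta_pos": [6,0,-10],"turn": 0},
    {"gripper": 1,"delta_pos": [9,0,-15],"turn": 0},
    {"gripper": 1,"delta_pos": [12,0,-20],"turn": 0},
    {"gripper": 1,"delta_pos": [15,0,-25],"turn": 0},
    {"gripper": 1,"delta_pos": [18,0,-30],"turn": 0},
    {"gripper": 1,"delta_pos": [21,0,-35],"turn": 0},
    {"gripper": 1,"delta_pos": [24,0,-40],"turn": 0},
    {"gripper": 1,"delta_pos": [28,0,-46],"turn": 0},
    {"gripper": 1,"delta_pos": [31,0,-51],"turn": 0},
    {"gripper": 1,"delta_pos": [31,0,-51],"turn": 0},
  ],
)

```text
t: 11.9
eef_pos: [0.5673, -0.2047, 0.5445]
orientation: [[0.016, -1.0, 0.004], [-0.449, -0.004, 0.893], [-0.893, -0.016, -0.449]]
contact_force: [0.7, 0.3, -0.8]
gripper_width: 0.0003
```

```bash
python3 s.py; python3 -c "
from h import *
d=snap('scene','scene1.png')"
```

```text
[ -39.31   28.14   47.84  -71.4  -132.97   -1.65] [ 0.567 -0.205  0.545] [[0.016, -1.0, 0.004], [-0.449, -0.004, 0.893], [-0.893, -0.016, -0.449]] 11.9 [ 0.7  0.3 -0.8]
```

View pics/scene1.png

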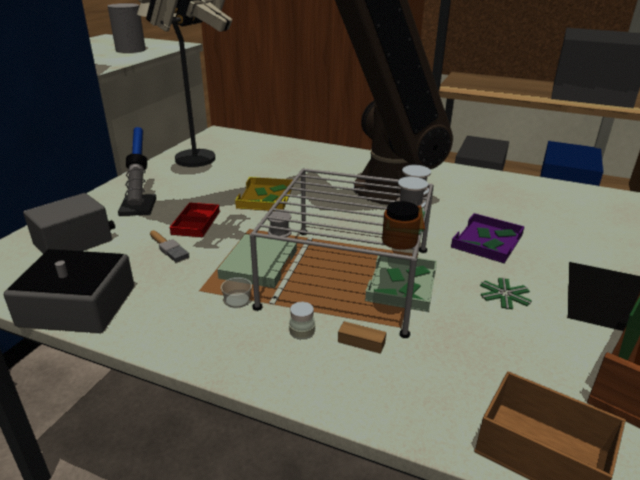

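The gripper is at top left (px 190,10), clear of the bench. I'll descend behind the loose tray.

Call:
move_arm(
  motion=[
    {"gripper": 1,"delta_pos": [3,0,-5],"turn": 0},
    {"gripper": 1,"delta_pos": [8,0.3,-7],"turn": 0},
    {"gripper": 1,"delta_pos": [14,0.5,-4],"turn": 0},
    {"gripper": 1,"delta_pos": [20,0.6,-1],"turn": 0},
    {"gripper": 1,"delta_pos": [26,0.8,2],"turn": 0},
    {"gripper": 1,"delta_pos": [31,1,4.5],"turn": 0},
    {"gripper": 1,"delta_pos": [36,1,7],"turn": 0},
    {"gripper": 1,"delta_pos": [41,1,9],"turn": 0},
    {"gripper": 1,"delta_pos": [44,1,10.5],"turn": 0},
    {"gripper": 1,"delta_pos": [44,1,10.5],"turn": 0},
  ],
)

```text
t: 13.2
eef_pos: [0.5656, -0.3061, 0.1034]
orientation: [[0.016, -1.0, 0.001], [-0.448, -0.006, 0.894], [-0.894, -0.015, -0.448]]
contact_force: [-0.1, -0.4, 0.4]
gripper_width: 0.0006
```

```bash
python3 s.py; python3 -c "
from h import *
d=snap('scene'); c=d['image'][120:360,130:450]; cv2.imwrite('pics/s2.png',cv2.convertScaleAbs(cv2.resize(c,None,fx=2.5,fy=2.5,interpolation=cv2.INTER_CUBIC)[:,:,::-1],alpha=1.4))"
```

```text
[ -40.04   51.2    29.45  -47.48 -111.56   40.99] [ 0.566 -0.306  0.103] [[0.016, -1.0, 0.001], [-0.448, -0.006, 0.894], [-0.894, -0.015, -0.448]] 13.2 [-0.1 -0.4  0.4]
```

View pics/s2.png

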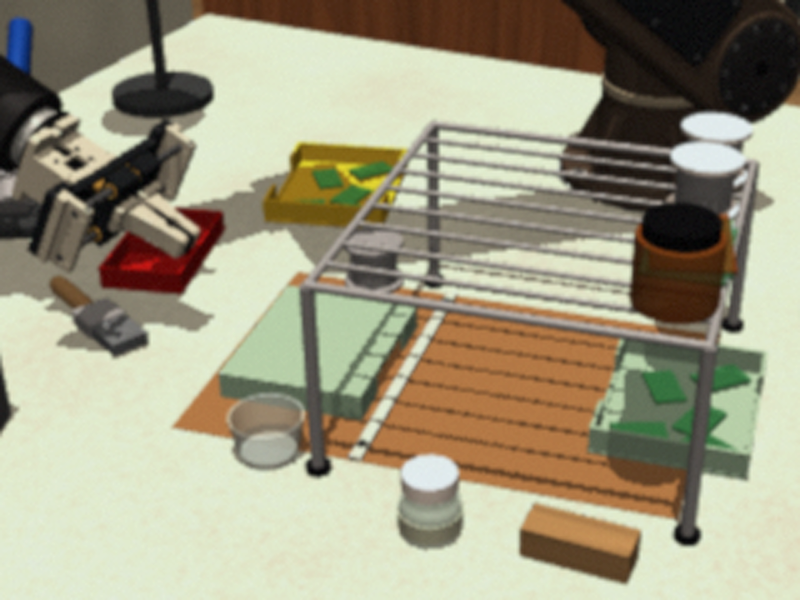

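The gripper is free at crop px (160,220), aimed at the tray's outer wall (225,375). I'll lower it to just before the notch.

Call:
move_arm(
  motion=[
    {"gripper": 1,"delta_pos": [3,0.3,2],"turn": 0},
    {"gripper": 1,"delta_pos": [5,0.6,5],"turn": 0},
    {"gripper": 1,"delta_pos": [6.1,0.6,7.5],"turn": 0},
    {"gripper": 1,"delta_pos": [6.1,0.6,8],"turn": 0},
    {"gripper": 1,"delta_pos": [6.1,0.6,8],"turn": 0},
  ],
)

```text
t: 13.88
eef_pos: [0.5626, -0.2641, 0.0176]
orientation: [[0.022, -1.0, 0.003], [-0.452, -0.007, 0.892], [-0.892, -0.021, -0.452]]
contact_force: [-0.3, 0.3, 0.3]
gripper_width: 0.0005
```

```bash
python3 s.py; python3 -c "
from h import *
d=snap('scene'); c=d['image'][180:330,150:350]; cv2.imwrite('pics/s3.png',cv2.convertScaleAbs(cv2.resize(c,None,fx=4,fy=4,interpolation=cv2.INTER_CUBIC)[:,:,::-1],alpha=1.4))"
```

```text
[ -37.74   54.37   22.94  -46.58 -103.15   47.31] [ 0.563 -0.264  0.018] [[0.022, -1.0, 0.003], [-0.452, -0.007, 0.892], [-0.892, -0.021, -0.452]] 13.875 [-0.3  0.3  0.3]
```

View pics/s3.png

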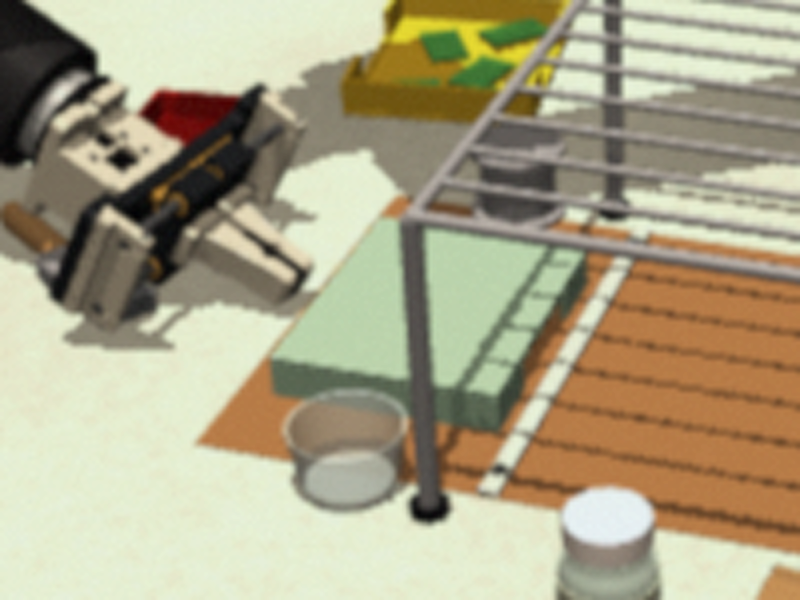

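Call:
move_arm(
  motion=[
    {"gripper": 1,"delta_pos": [0.4,0,0.8],"turn": 0},
    {"gripper": 1,"delta_pos": [0.4,0,0.8],"turn": 0},
    {"gripper": 1,"delta_pos": [0,0,1.6],"turn": 0},
    {"gripper": 1,"delta_pos": [-0.4,0,2.3],"turn": 0},
    {"gripper": 1,"delta_pos": [-0.8,0,3],"turn": 0},
    {"gripper": 1,"delta_pos": [-0.8,0,3],"turn": 0},
    {"gripper": 1,"delta_pos": [-0.8,0,3],"turn": 0},
  ],
)

```text
t: 14.8
eef_pos: [0.5625, -0.2339, 0.0109]
orientation: [[0.021, -1.0, 0.003], [-0.452, -0.007, 0.892], [-0.892, -0.021, -0.453]]
contact_force: [0.4, 0.3, -2.5]
gripper_width: 0.0003
```

```bash
python3 s.py
```

```text
[ -36.14   53.45   19.62  -47.27 -100.52   48.15] [ 0.563 -0.234  0.011] [[0.021, -1.0, 0.003], [-0.452, -0.007, 0.892], [-0.892, -0.021, -0.453]] 14.8 [ 0.4  0.3 -2.5]
```

Force z of −2.5 N shows the tray's edge resting on the fingertips. Now the lift.

Call:
move_arm(
  motion=[
    {"gripper": 1,"delta_pos": [-0.5,0,0],"turn": 0},
    {"gripper": 1,"delta_pos": [-1.1,0,0],"turn": 0},
    {"gripper": 1,"delta_pos": [-1.8,0,-0.1],"turn": 0},
    {"gripper": 1,"delta_pos": [-2.5,0,-0.3],"turn": 0},
    {"gripper": 1,"delta_pos": [-3.2,0,-0.5],"turn": 0},
    {"gripper": 1,"delta_pos": [-4,0,-0.7],"turn": 0},
    {"gripper": 1,"delta_pos": [-4.7,0,-0.8],"turn": 0},
    {"gripper": 1,"delta_pos": [-4.7,0,-0.8],"turn": 0},
  ],
)

```text
t: 15.8
eef_pos: [0.5617, -0.2198, 0.0572]
orientation: [[0.022, -1.0, 0.004], [-0.453, -0.007, 0.891], [-0.891, -0.022, -0.453]]
contact_force: [-0.2, -0.7, -0.8]
gripper_width: 0.0005
```

```bash
python3 s.py; python3 -c "
from h import *
d=snap('scene'); c=d['image'][180:330,150:350]; cv2.imwrite('pics/s4.png',cv2.convertScaleAbs(cv2.resize(c,None,fx=4,fy=4,interpolation=cv2.INTER_CUBIC)[:,:,::-1],alpha=1.4))"
```

```text
[ -35.48   49.37   18.21  -48.06 -101.86   45.82] [ 0.562 -0.22   0.057] [[0.022, -1.0, 0.004], [-0.453, -0.007, 0.891], [-0.891, -0.022, -0.453]] 15.8 [-0.2 -0.7 -0.8]
```

View pics/s4.png

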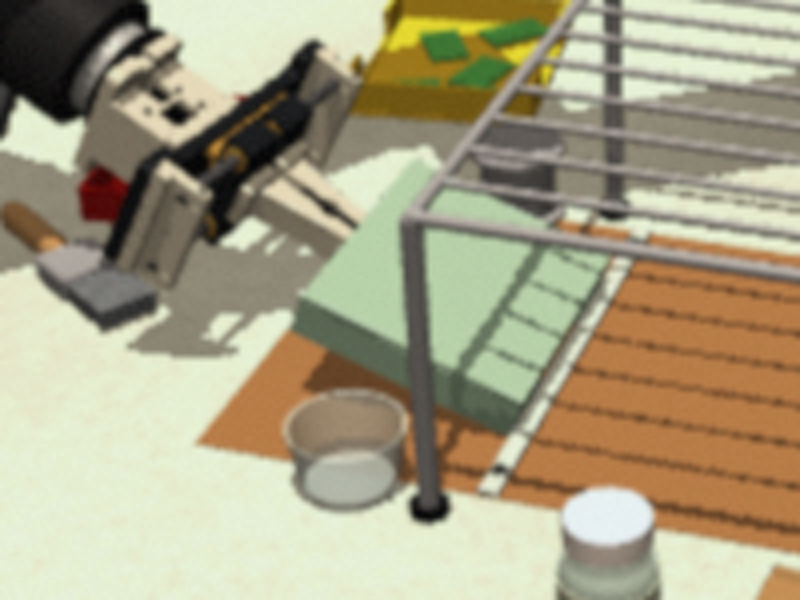

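The tray is tipped about 18° with its leading edge at the strip (520,420), and the fingertips sit in the notch (355,225). I'll continue along the arc.

Call:
move_arm(
  motion=[
    {"gripper": 1,"delta_pos": [-0.8,0,0.2],"turn": 0},
    {"gripper": 1,"delta_pos": [-1.6,0,0.4],"turn": 0},
    {"gripper": 1,"delta_pos": [-2.4,0,0.7],"turn": 0},
    {"gripper": 1,"delta_pos": [-3.2,0,1.1],"turn": 0},
    {"gripper": 1,"delta_pos": [-4,0,1.5],"turn": 0},
    {"gripper": 1,"delta_pos": [-4.8,0,1.9],"turn": 0},
    {"gripper": 1,"delta_pos": [-5.5,0,2.2],"turn": 0},
    {"gripper": 1,"delta_pos": [-5.5,0,2.2],"turn": 0},
  ],
)

```text
t: 16.85
eef_pos: [0.5607, -0.1749, 0.0963]
orientation: [[0.023, -1.0, 0.004], [-0.453, -0.007, 0.891], [-0.891, -0.022, -0.453]]
contact_force: [-1.3, 0.1, -1.0]
gripper_width: 0.0004
```

```bash
python3 s.py; python3 -c "
from h import *
d=snap('scene'); c=d['image'][180:330,150:350]; cv2.imwrite('pics/s5.png',cv2.convertScaleAbs(cv2.resize(c,None,fx=4,fy=4,interpolation=cv2.INTER_CUBIC)[:,:,::-1],alpha=1.4))"
```

```text
[ -33.05   44.49   14.17  -49.71 -100.84   43.79] [ 0.561 -0.175  0.096] [[0.023, -1.0, 0.004], [-0.453, -0.007, 0.891], [-0.891, -0.022, -0.453]] 16.85 [-1.3  0.1 -1. ]
```

View pics/s5.png

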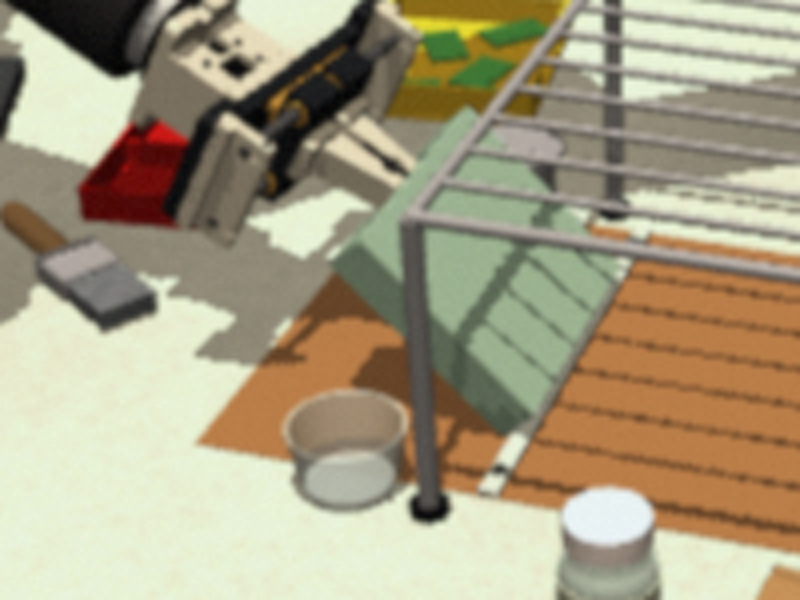

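Now about 40°, still against the strip and clear of the shelf. On to near upright.

Call:
move_arm(
  motion=[
    {"gripper": 1,"delta_pos": [-0.8,0,0.5],"turn": 0},
    {"gripper": 1,"delta_pos": [-1.5,0,1],"turn": 0},
    {"gripper": 1,"delta_pos": [-2.1,0,1.6],"turn": 0},
    {"gripper": 1,"delta_pos": [-2.7,0,2.3],"turn": 0},
    {"gripper": 1,"delta_pos": [-3.2,0,3],"turn": 0},
    {"gripper": 1,"delta_pos": [-3.6,0,3.8],"turn": 0},
    {"gripper": 1,"delta_pos": [-3.9,0,4.5],"turn": 0},
    {"gripper": 1,"delta_pos": [-4.2,0,5.3],"turn": 0},
    {"gripper": 1,"delta_pos": [-4.4,0,6],"turn": 0},
    {"gripper": 1,"delta_pos": [-4.4,0,6],"turn": 0},
  ],
)

```text
t: 18.15
eef_pos: [0.5598, -0.1011, 0.1079]
orientation: [[0.022, -1.0, 0.003], [-0.453, -0.007, 0.892], [-0.891, -0.021, -0.453]]
contact_force: [0.4, 0.3, -0.6]
gripper_width: 0.0005
```

```bash
python3 s.py; python3 -c "
from h import *
d=snap('scene'); c=d['image'][180:330,150:350]; cv2.imwrite('pics/s6.png',cv2.convertScaleAbs(cv2.resize(c,None,fx=4,fy=4,interpolation=cv2.INTER_CUBIC)[:,:,::-1],alpha=1.4))"
```

```text
[-28.57  40.51   7.96 -52.15 -96.51  43.08] [ 0.56  -0.101  0.108] [[0.022, -1.0, 0.003], [-0.453, -0.007, 0.892], [-0.891, -0.021, -0.453]] 18.15 [ 0.4  0.3 -0.6]
```

View pics/s6.png

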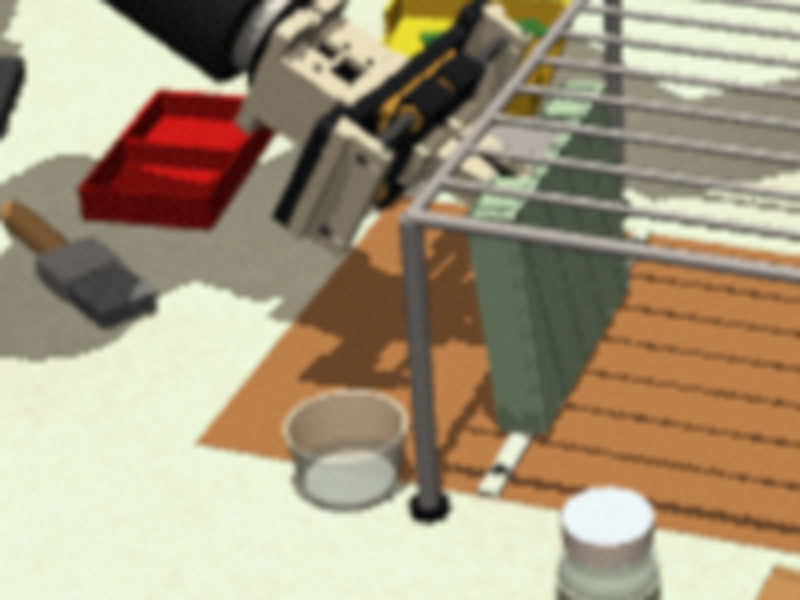

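The tray is almost upright on the strip, with its top edge at crop px (540,150) below the wires. Now I'll push it on over, lowering the tool to stay clear of the shelf edge.

Call:
move_arm(
  motion=[
    {"gripper": 1,"delta_pos": [0.2,0,0.6],"turn": 0},
    {"gripper": 1,"delta_pos": [0.3,0,1.2],"turn": 0},
    {"gripper": 1,"delta_pos": [0.4,0,1.8],"turn": 0},
    {"gripper": 1,"delta_pos": [0.4,0,2.4],"turn": 0},
    {"gripper": 1,"delta_pos": [0.4,0,3],"turn": 0},
    {"gripper": 1,"delta_pos": [0.3,0,3.6],"turn": 0},
    {"gripper": 1,"delta_pos": [0.3,0,4.2],"turn": 0},
    {"gripper": 1,"delta_pos": [0.3,0,4.8],"turn": 0},
    {"gripper": 1,"delta_pos": [0.3,0,5.4],"turn": 0},
    {"gripper": 1,"delta_pos": [0.3,0,5.7],"turn": 0},
    {"gripper": 1,"delta_pos": [0.3,0,5.7],"turn": 0},
  ],
)

```text
t: 19.58
eef_pos: [0.56, -0.0519, 0.0793]
orientation: [[0.022, -1.0, 0.003], [-0.453, -0.007, 0.891], [-0.891, -0.021, -0.453]]
contact_force: [0.5, -0.9, 0.1]
gripper_width: 0.0003
```

```bash
python3 s.py; python3 -c "
from h import *
d=snap('scene'); c=d['image'][170:350,170:450]; cv2.imwrite('pics/s7.png',cv2.convertScaleAbs(cv2.resize(c,None,fx=2.8,fy=2.8,interpolation=cv2.INTER_CUBIC)[:,:,::-1],alpha=1.4))"
```

```text
[-25.27  40.94   3.97 -53.88 -91.68  44.99] [ 0.56  -0.052  0.079] [[0.022, -1.0, 0.003], [-0.453, -0.007, 0.891], [-0.891, -0.021, -0.453]] 19.575 [ 0.5 -0.9  0.1]
```

View pics/s7.png

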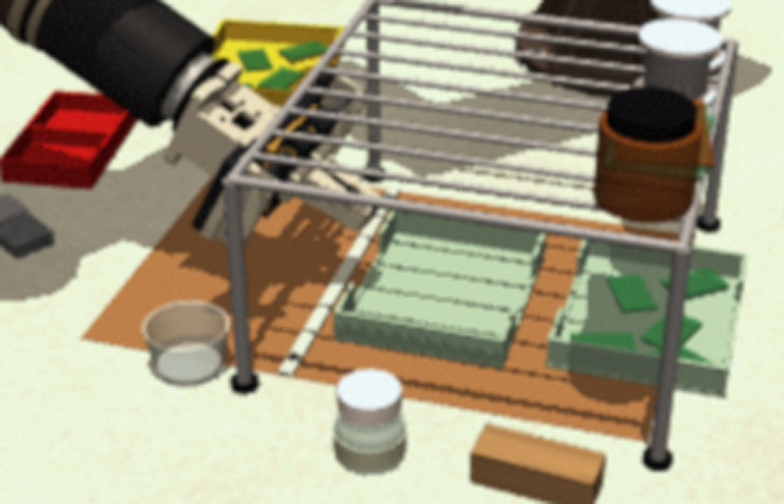

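The tray now lies face up beyond the strip, near end at crop px (365,270), far end at (520,300), with a gap of about 40 px to the neighbour's wall (570,310). I'll work out its near wall position.

```bash
python3 - <<'E'
from h import *
d=snap('scene')
U=np.array([-.095,.995]);V=np.array([-.995,-.095]);O=np.array([.547,-.093])
for n,p,z in[('nearfront foot',(337,342),0),('farfront foot',(505,362),0),('nearfront rim',(337,318),.028),('farfront rim',(508,338),.028),('nearback rim',(393,208),.028),('farback rim',(545,232),.028),('neigh front foot',(550,362),0),('neigh front rim',(553,338),.028),('strip end near',(285,372),.005),('strip end far',(298,374),.005),('strip back far',(398,193),.005)]:
    w=ray(d,170+p[0]/2.8,170+p[1]/2.8,z)[:2]; print(n,w.round(4),'shelf',(w-O)@U.round(4),(w-O)@V)
E
```

```text
nearfront foot [ 0.6339 -0.0501] shelf 0.03445914320199728 -0.09055614034204458
farfront foot [0.605  0.0836] shelf 0.17015653547321846 -0.0745289457869382
nearfront rim [ 0.6393 -0.0469] shelf 0.03708593624919519 -0.0961679415076556
farfront rim [0.6104 0.0868] shelf 0.17292275954084174 -0.08021572866069111
nearback rim [ 0.4663 -0.0742] shelf 0.02639385371516012 0.0784977113160904
farback rim [0.4504 0.0632] shelf 0.16462142697677806 0.08131356618468717
neigh front foot [0.5908 0.1163] shelf 0.20413424361819743 -0.06348772597422535
neigh front rim [0.5964 0.1191] shelf 0.20632825553152814 -0.069343142636976
strip end near [ 0.6917 -0.0671] shelf 0.011978651156920945 -0.14645091391741857
strip end far [ 0.69   -0.0567] shelf 0.02250943176664106 -0.14570729269705562
strip back far [ 0.4044 -0.0962] shelf 0.010384831094347478 0.14216400977246943
```

Call:
move_arm(
  motion=[
    {"gripper": 1,"delta_pos": [0.5,0.5,-1.2],"turn": 0},
    {"gripper": 1,"delta_pos": [1,1,-2.1],"turn": 0},
    {"gripper": 1,"delta_pos": [2.5,1.5,-1.5],"turn": 0},
    {"gripper": 1,"delta_pos": [4,1.9,-0.6],"turn": 0},
    {"gripper": 1,"delta_pos": [5.2,1.9,0.1],"turn": 0},
    {"gripper": 1,"delta_pos": [5.9,1.9,1],"turn": 0},
    {"gripper": 1,"delta_pos": [6.4,1.9,2],"turn": 0},
    {"gripper": 1,"delta_pos": [6.5,1.9,2.2],"turn": 0},
    {"gripper": 1,"delta_pos": [6.5,1.9,2.2],"turn": 0},
  ],
)

```text
t: 20.8
eef_pos: [0.5426, -0.0627, 0.0126]
orientation: [[0.025, -1.0, 0.002], [-0.453, -0.009, 0.891], [-0.891, -0.023, -0.453]]
contact_force: [-1.4, -8.0, 9.8]
gripper_width: 0.0006
```

```bash
python3 s.py; python3 -c "
from h import *
d=snap('scene'); c=d['image'][170:350,170:450]; cv2.imwrite('pics/s8.png',cv2.convertScaleAbs(cv2.resize(c,None,fx=2.8,fy=2.8,interpolation=cv2.INTER_CUBIC)[:,:,::-1],alpha=1.4))"
```

```text
[-26.55  46.2    2.46 -53.01 -88.45  51.15] [ 0.543 -0.063  0.013] [[0.025, -1.0, 0.002], [-0.453, -0.009, 0.891], [-0.891, -0.023, -0.453]] 20.8 [-1.4 -8.   9.8]
```

View pics/s8.png

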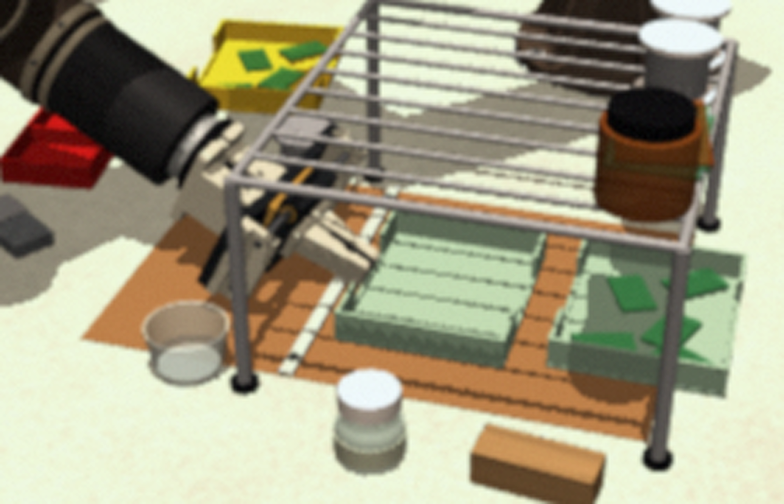

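The fingertips press the notch sill at crop px (375,265), 12 N and the tray not yet moved. I'll push level along shelf +x.

Call:
move_arm(
  motion=[
    {"gripper": 1,"delta_pos": [-0.4,0,0.5],"turn": 0},
    {"gripper": 1,"delta_pos": [-0.6,0.1,1],"turn": 0},
    {"gripper": 1,"delta_pos": [-0.9,0.2,1.5],"turn": 0},
    {"gripper": 1,"delta_pos": [-1.1,0.2,2],"turn": 0},
    {"gripper": 1,"delta_pos": [-1.4,0.3,2.5],"turn": 0},
    {"gripper": 1,"delta_pos": [-1.4,0.3,2.5],"turn": 0},
  ],
)

```text
t: 21.6
eef_pos: [0.5394, -0.0333, 0.014]
orientation: [[0.025, -1.0, 0.002], [-0.453, -0.01, 0.892], [-0.891, -0.024, -0.453]]
contact_force: [0.2, -1.7, 4.3]
gripper_width: 0.0001
```

```bash
python3 s.py; python3 -c "
from h import *
d=snap('scene'); c=d['image'][210:330,250:450]; cv2.imwrite('pics/s9.png',cv2.convertScaleAbs(cv2.resize(c,None,fx=4,fy=4,interpolation=cv2.INTER_CUBIC)[:,:,::-1],alpha=1.4))"
```

```text
[-24.67  45.13   0.14 -54.34 -86.65  51.39] [ 0.539 -0.033  0.014] [[0.025, -1.0, 0.002], [-0.453, -0.01, 0.892], [-0.891, -0.024, -0.453]] 21.6 [ 0.2 -1.7  4.3]
```

View pics/s9.png

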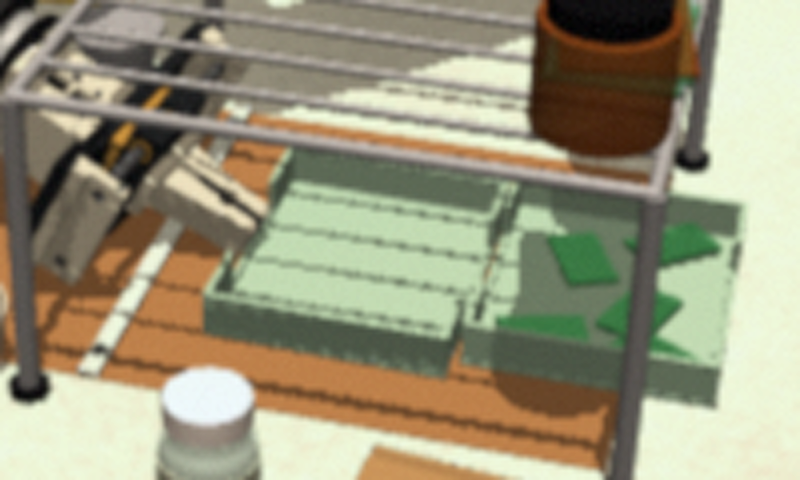

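The tray is nearly at the neighbour: the remaining gap shows at the front corner (460,340), the rear (510,200) almost touches. That is view 12, so from here I go by force and numbers. I'll push on in small steps until the force rises.

Call:
move_arm(
  motion=[
    {"gripper": 1,"delta_pos": [0,0,0.4],"turn": 0},
    {"gripper": 1,"delta_pos": [0,0,0.4],"turn": 0},
    {"gripper": 1,"delta_pos": [0,0,0.4],"turn": 0},
  ],
)

```text
t: 22.02
eef_pos: [0.5396, -0.0311, 0.0136]
orientation: [[0.027, -1.0, 0.002], [-0.453, -0.01, 0.892], [-0.891, -0.025, -0.453]]
contact_force: [-0.7, -10.9, 14.6]
gripper_width: 0.0003
```

Call:
move_arm(
  motion=[
    {"gripper": 1,"delta_pos": [-0.1,0,0.4],"turn": 0},
    {"gripper": 1,"delta_pos": [-0.1,0,0.4],"turn": 0},
    {"gripper": 1,"delta_pos": [-0.1,0,0.4],"turn": 0},
  ],
)

```text
t: 22.4
eef_pos: [0.5405, -0.0302, 0.0137]
orientation: [[0.03, -1.0, 0.004], [-0.456, -0.011, 0.89], [-0.89, -0.029, -0.456]]
contact_force: [0.4, -18.4, 14.5]
gripper_width: 0.0009
```

Call:
move_arm(
  motion=[
    {"gripper": 1,"delta_pos": [-0.1,0,0.4],"turn": 0},
    {"gripper": 1,"delta_pos": [-0.1,0,0.4],"turn": 0},
    {"gripper": 1,"delta_pos": [-0.1,0,0.4],"turn": 0},
  ],
)

```text
t: 22.78
eef_pos: [0.5414, -0.0295, 0.0137]
orientation: [[0.034, -0.999, 0.005], [-0.459, -0.011, 0.888], [-0.888, -0.032, -0.459]]
contact_force: [0.7, -19.6, 14.5]
gripper_width: 0.0004
```

```bash
cat > m.py <<'E'
from h import *
import sys
# mint tray + gap: sample brown-paper pixels in the strip between trays, report their positions at table height
U=np.array([-.095,.995]);V=np.array([-.995,-.095]);O=np.array([.547,-.093])
d=snap('scene'); hsv=cv2.cvtColor(d['image'],cv2.COLOR_RGB2HSV)
brown=((hsv[...,0]<22)&(hsv[...,1]>95))
# along lines of constant shelf y at rim height, list saturation profile vs shelf x
for y in(-.08,-.06,-.04,0.04):
    s=''
    for x in np.arange(.14,.235,.004):
        w=O+U*x+V*y; u,v=proj(d,[*w,.028]); p=hsv[int(round(v)),int(round(u))]; s+=f'{p[0]}/{p[1]}/{p[2]} '
    print(y,s)
print(np.round(proj(d,[*(O+U*.2+V*-.07),.028]),1))
E
python3 s.py; python3 m.py
```

```text
[-24.26  44.85  -0.12 -54.49 -86.01  51.66] [ 0.541 -0.029  0.014] [[0.034, -0.999, 0.005], [-0.459, -0.011, 0.888], [-0.888, -0.032, -0.459]] 22.775 [  0.7 -19.6  14.5]
-0.08 48/48/127 49/48/101 48/48/123 49/47/129 50/50/118 48/48/123 48/47/126 49/46/116 49/46/121 49/48/128 48/49/115 47/48/122 50/47/124 48/48/127 49/47/136 49/47/145 48/48/69 48/44/75 51/45/74 48/50/76 47/49/73 50/49/62 50/49/62 52/46/61 
-0.06 49/47/157 48/46/155 49/47/157 47/49/156 48/47/157 48/46/155 48/46/156 48/47/156 48/45/157 49/45/157 48/48/155 48/46/156 48/46/155 49/47/156 48/46/155 48/49/131 48/48/137 51/51/65 48/48/150 51/53/135 57/73/109 64/118/91 64/126/87 64/130/86 
-0.04 48/48/132 50/48/138 48/51/116 48/46/132 48/51/130 47/50/97 48/47/131 48/47/131 49/49/99 48/49/114 49/46/134 49/51/119 49/48/102 48/49/130 48/50/144 49/48/134 49/47/135 50/49/94 48/49/120 48/51/131 48/50/132 49/51/111 47/53/87 49/49/88 
0.04 50/47/126 48/48/123 50/48/107 48/49/136 50/49/125 48/51/115 50/48/139 50/47/131 48/48/122 49/49/114 48/49/136 49/49/126 49/46/122 49/45/135 50/50/112 51/45/79 49/44/64 49/46/140 50/45/154 49/46/156 49/48/154 48/47/153 49/48/154 50/49/125 
[364.5 290.3]
```

A firm stop at 20 N, and no paper shows between the rims. I'll back out along the tool axis, then check flushness and squareness numerically.

Call:
move_arm(
  motion=[
    {"gripper": 1,"delta_pos": [0,0,-1],"turn": 0},
    {"gripper": 1,"delta_pos": [0,0,-3],"turn": 0},
    {"gripper": 1,"delta_pos": [0,0,-7],"turn": 0},
    {"gripper": 1,"delta_pos": [0,0,-12],"turn": 0},
    {"gripper": 1,"delta_pos": [0,0,-17],"turn": 0},
    {"gripper": 1,"delta_pos": [0,0,-20],"turn": 0},
    {"gripper": 1,"delta_pos": [0,0,-20],"turn": 0},
  ],
)

```text
t: 23.7
eef_pos: [0.5403, -0.2099, 0.1061]
orientation: [[0.034, -0.999, 0.008], [-0.461, -0.009, 0.888], [-0.887, -0.033, -0.461]]
contact_force: [-0.0, 0.8, -0.2]
gripper_width: 0.0003
```

```bash
python3 s.py; cat > m2.py <<'E'
from h import *
d=snap('scene'); im=d['image']; hsv=cv2.cvtColor(im,cv2.COLOR_RGB2HSV)
mint=((hsv[...,0]>35)&(hsv[...,0]<62)&(hsv[...,1]>30)).astype(np.uint8)
def foot(c0,c1):  # lowest mint pixel per column -> front wall foot on table
    P=[]
    for c in range(c0,c1):
        r=np.where(mint[250:330,c])[0]
        # stop at last mint row before brown
        if len(r): P.append(ray(d,c+.5,250+r.max()+1,0)[:2])
    P=np.array(P); 
    m=cv2.fitLine(P.astype(np.float32),cv2.DIST_HUBER,0,1e-4,1e-4).ravel()
    a=np.degrees(np.arctan2(m[1],m[0]))%180; return a,P[0],P[-1]
for c in[(305,360),(370,398)]: print(c,*[np.round(q,4) for q in foot(*c)])
# near end wall rim/outer foot from brown boundary per row
brown=(hsv[...,0]<24)&(hsv[...,1]>80)
P=[]
for r in range(255,285):
    m=np.where(mint[r,295:345])[0]
    if len(m): P.append((r,295+m.min()))
print(P)
t=snap('top'); h=cv2.cvtColor(t['image'],cv2.COLOR_RGB2HSV)
for r in(240,252,262,272): print(r,[f'{h[r,c,0]}/{h[r,c,1]}/{h[r,c,2]}' for c in range(252,270)], [f'{h[r,c,1]}' for c in range(315,340)])
E
python3 m2.py
```

```text
[ -35.78   44.17   15.07  -48.02 -102.95   45.11] [ 0.54  -0.21   0.106] [[0.034, -0.999, 0.008], [-0.461, -0.009, 0.888], [-0.887, -0.033, -0.461]] 23.7 [-0.   0.8 -0.2]
(305, 360) 130.0663 [0.7369 0.0335] [0.6746 0.1291]
(370, 398) 106.0375 [0.6747 0.1533] [0.6617 0.2074]
[(255, np.int64(319)), (256, np.int64(318)), (257, np.int64(318)), (258, np.int64(318)), (259, np.int64(318)), (260, np.int64(318)), (261, np.int64(319)), (262, np.int64(318)), (263, np.int64(318)), (264, np.int64(318)), (265, np.int64(317)), (266, np.int64(317)), (267, np.int64(316)), (268, np.int64(315)), (269, np.int64(315)), (270, np.int64(314)), (271, np.int64(314)), (272, np.int64(313)), (273, np.int64(313)), (274, np.int64(312)), (275, np.int64(308)), (276, np.int64(307)), (277, np.int64(307)), (278, np.int64(306)), (279, np.int64(305)), (280, np.int64(305)), (281, np.int64(304)), (282, np.int64(304)), (283, np.int64(303)), (284, np.int64(303))]
240 ['46/23/124', '51/13/134', '47/13/138', '50/11/137', '50/11/136', '48/9/138', '45/11/135', '40/12/132', '45/8/128', '45/12/126', '40/12/126', '40/12/127', '36/1
[... 736 characters left out ...]
121', '35/13/120', '35/13/115', '30/17/108', '21/17/105', '30/16/111', '35/13/119', '43/14/124', '39/14/125', '40/12/125', '45/16/125'] ['13', '11', '13', '9', '11', '11', '13', '16', '49', '92', '113', '114', '115', '116', '114', '112', '114', '116', '115', '116', '117', '118', '117', '116', '116']
272 ['56/13/137', '55/11/142', '47/12/143', '56/12/143', '56/12/144', '50/11/142', '60/11/143', '51/12/143', '50/11/138', '54/10/125', '33/22/106', '20/52/99', '17/82/100', '16/93/102', '17/101/104', '17/105/109', '17/109/112', '17/105/114'] ['110', '111', '105', '104', '102', '104', '100', '95', '93', '92', '89', '86', '82', '73', '68', '65', '60', '59', '60', '53', '52', '52', '44', '41', '39']
```

```bash
cat > m3.py <<'E'
from h import *
t=snap('top'); S=cv2.cvtColor(t['image'],cv2.COLOR_RGB2HSV)[...,1].astype(float)
def edge(rows,c0,c1,z,rise):
    P=[];C=[]
    for r in rows:
        s=S[r,c0:c1]; b=s>50
        k=np.where(b[1:]&~b[:-1] if rise else ~b[1:]&b[:-1])[0]
        if len(k)==0: continue
        k=k[0]; c=c0+k+(50-s[k])/(s[k+1]-s[k])+.0
        P.append(ray(t,c,r,z)[:2]); C.append((r,round(c,1)))
    P=np.array(P); 
    for _ in range(4):
        q=np.polyfit(P[:,0],P[:,1],1); e=P[:,1]-np.polyval(q,P[:,0]); P=P[abs(e)<max(.002,1.5*e.std())]
    return q,len(P),C,e.std()
for nm,a in[('tray near edge',(range(192,268),305,332,.028,True)),('strip left edge',(range(180,290),330,350,.005,False)),('strip right edge',(range(180,290),342,356,.005,True))]:
    q,n,C,e=edge(*a); print(nm,'slope deg',np.degrees(np.arctan(q[0])).round(2),'y at x=.53',np.polyval(q,.53).round(4),n,e.round(4),C[::6])
E
python3 m3.py
```

```text
tray near edge slope deg 6.81 y at x=.53 -0.0353 65 0.0006 [(192, np.float64(305.8)), (198, np.float64(319.0)), (204, np.float64(317.2)), (210, np.float64(317.5)), (216, np.float64(329.8)), (222, np.float64(318.7)), (228, np.float64(319.3)), (234, np.float64(320.3)), (241, np.float64(320.2)), (247, np.float64(321.4)), (253, np.float64(322.6)), (260, np.float64(322.6)), (266, np.float64(317.7))]
strip left edge slope deg 7.21 y at x=.53 -0.0826 100 0.0004 [(180, np.float64(334.5)), (186, np.float64(335.0)), (192, np.float64(335.8)), (199, np.float64(336.5)), (205, np.float64(337.1)), (211, np.float64(337.6)), (218, np.float64(338.5)), (224, np.float64(339.6)), (230, np.float64(339.6)), (237, np.float64(340.5)), (243, np.float64(341.2)), (249, np.float64(341.6)), (255, np.float64(342.6)), (261, np.float64(343.0)), (267, np.float64(343.6)), (273, np.float64(344.0)), (279, np.float64(345.0)), (285, np.float64(345.6))]
strip right edge slope deg 7.14 y at x=.53 -0.0958 85 0.0006 [(194, np.float64(342.7)), (201, np.float64(342.4)), (207, np.float64(342.4)), (213, np.float64(344.5)), (219, np.float64(344.3)), (225, np.float64(344.7)), (231, np.float64(345.6)), (237, np.float64(346.3)), (243, np.float64(346.7)), (249, np.float64(347.5)), (255, np.float64(347.9)), (261, np.float64(348.6)), (267, np.float64(349.4)), (274, np.float64(350.3)), (280, np.float64(350.7)), (286, np.float64(351.2))]
```

```bash
python3 -c "
from h import *
o=bot.get_obs();print(o['t'],o['contact_force'].round(1),abs(o['joint_velocities']).max());print(sign_off())"
```

```text
23.85 [0.5 0.2 1.1] 0.7288944495616583
the job is handed in; nothing more can be done
None
```

I tipped the loose tray up on edge at the strip, took it over under the shelf so it lies face up, and pushed it against the neighbour. I then backed out and handed in at t = 23.9 s; no verdict was reported.

**Method:** The moves offer no way to tilt the tool, and it had to lie low to work under the 180 mm shelf. I pushed past the reach limit in free space on the left, where each single-row call tilted it by about 2.5°. This brought it to about 27° below horizontal, pointing in under the shelf. The closed fingertips then hooked the notch and lifted the tray along an arc over the strip.

**Last checks:**
- **Contact:** The push came to a firm stop at about 20 N. No paper showed between the two rims, and the faint seam in the top view suggests a gap of about 1–1.5 mm. The position estimates were rougher: the tray's far end came out at 200 mm from the strip and the neighbour's wall at 204 mm. That 4 mm difference is over the 3.5 mm limit but within the measuring error.
- **Squareness:** The tray's near edge is within 0.4° (0.007 rad) of the strip.
- **Sideways offset:** About 15–20 mm by rough estimate, against the 40 mm limit.
- **Robot and shelf:** The arm was clear of everything with no contact force. The hand's force readings stayed near zero during the tip, and I saw no contact with the shelf.
- **Other things:** They looked unmoved in the last pictures, but I did not measure them again.

One check failed: fitting the front wall's foot line in the scene view was spoiled by table colours, so squareness rests on the top view alone.

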